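# Tip the last box of staples out of the tall tube

## Robot

A 6-joint arm with a two-finger parallel gripper is mounted at the origin on a cart in front of the work surface, level with it; the furniture and walls round the work are solid. World frame = base frame: x ahead of the robot, y to its left, z up, the work surface at z = 0. Lengths are in m, angles in rad, forces in N, time in s.
With the tool pointing down it reaches from about 0.35 to 0.775 m from the base axis. Payload 7.3 kg.
Tool frame: the origin (TCP) lies at the centre of the arm's flange, where the gripper is bolted on; the fingertips stand 178 mm ahead of it and the grasp point (between the pads) lies robot.pinch_z ahead of it (robot.pinch_z is the distance from the TCP to the grasp point, in m); x points along the fingers, z is the direction in which the jaws open and shut, and the axes are right-handed (so a half turn about x gives the same grasp; the last joint's range is limited). The gripper opens to 92 mm and grips with 3 to 60 N. Pads are 19 mm wide; open, the fingers measure 130 mm over their backs; the gripper's body (75 mm by 190 mm) begins 47 mm behind the grasp point.
Start: joints at [-1.4, 0.342, 1.524, -0, 1.275, -0.146], TCP at [0.164, -0.499, 0.405] pointing down, gripper open.
Joint ranges: [-2.53, 2.53], [-0.77, 2.02], [0.04, 2.7], [-1, 4.14], [0.28, 2.66], [-3.11, 3.11]. Speed limits (rad/s): [2.57, 2.57, 3.14, 3.14, 3.14, 3.14].

## Interface

Orientations are given as [roll, pitch, yaw] about the fixed x, y, z axes, in that order (R = Rz(yaw) Ry(pitch) Rx(roll)).
In Python, from cell import robot gives the robot as it stands.
- The arm moves only by the shell command python3 -m jog 'ROWS' [FORCE]. ROWS is JSON, a list of rows, each an object of numbers: "fingers": the closure, from 0 (fully open) to 1 (shut); "x", "y", "z": the shift along the tool's x, y, z in cm; "spin": the turn about the tool's x in degrees. A call has 1 to 5 rows; each row is the pose to reach, as a shift and turn from the pose commanded when the call began, along the tool's axes at that moment; what a row does not reach only later rows make up. A row lasts 1/8 s, in which the tool goes at most 62.5 mm and 10.7 degrees, less where a joint would pass 70% of its speed; a pose out of reach is approached as far as the arm can. A call with a gripper value outside its range is refused whole. The fingers move at their own pace and stop on an object; FORCE is the grip in N (left out, the last holds). Time passes only in rows, so rows that repeat a pose let the fingers close. It gives the time, the measured TCP pose, the force and the opening at its end, in the units of the state.
- robot.observe(): the state, without advancing time (a new reading comes with each control period).
- robot.read_camera(name): name is "side" or "top" or "wrist"; returns a dict with "color" (420x560x3 uint8, red, green, blue), "mtx" (3x3 intrinsics, pixels), "k1" (the pictures are not rectified: a ray, as slopes to the right and down, at radius r is drawn at 1 + k1 r^2 times it, then the intrinsics apply), "view" (4x4, takes a point from world to camera coordinates); the wrist camera has in their place "T_tool_cam" (4x4, takes a point from camera to tool coordinates, whose origin is the TCP and whose axes are the tool frame's). Camera axes: x right, y down, z forward; pixel columns grow to the right and rows downward; lengths in m; the calibration is good to about 2 mm. A picture is of the moment at which its call begins: read the wrist's pose just before it. There is no depth.
- robot.hand_in(): hands the job in, once; it reports no verdict.
Trained networks look in a picture, given as the dict that the camera call returned (one of the last four; its "shot" number tells which), for a name from the list of things; names that differ only in an ending like _2 or _b are one class to them, and where a whole thing is asked for, a point or a joint stands for the part that bears it (a point fixed in the world has none). Each returns a list of dicts, best first, with "conf" (0 to 1); they miss things now and then, are a little off and sometimes report something else, mostly with a low value. They report only what shows in the picture. A call takes as long as a camera call.
- robot.look_for(target, picture): "xy" ([column, row] in pixels, amid what is visible of it).
The state is a dict: "time": time; "qpos": joint angles; "qvel": joint speeds; "joint_efforts": joint torques, N m; "tool_pos": TCP position; "tool_rot": TCP orientation; "contact_force": force on the tool from outside, world axes, zero at the start; "torque": the same for the moment, N m; "opening": finger opening in m.
Only numpy, scipy, OpenCV 4.12 (cv2) and the standard library are available. Lean on these libraries where they do the work, as an engineer would, in place of code of your own. Each camera call takes 0.05 s, during which the arm holds its last target. There are 200 camera calls.

## Task

The last box of staples lies at the bottom of the tall tilting tube, too deep to grip. Tip the tube over to the left so that the box slides out onto the worktop, let the tube come upright again, then set the box down gently, lying flat, in the empty one of the two low trays. Leave the clips in the other tray and the other things on the worktop where they are.

Things in the scene. Friction and masses are not known exactly. Their poses are not given: they have to be found in the camera images.
- tube_stand: Fixed dark steel stand: base plate 10 mm high, 116 mm along y, from x = -80 to +30 mm, with two upright cheeks at x = 0 (36 mm wide along x, 72 mm over their outer faces along y, 80 mm over the pivot bolts) up to 162 mm high. Origin: on the worktop under the pivot. Its +x is the level direction in which the tube's mouth tips over (roughly the robot's left); y is along the pivot, z up.
- tube_pivot (a point): The pivot of the tube, on the tube's middle line, 145 mm above the worktop. Mind the wall cabinets above the back of the worktop: their undersides are 0.6 m up, their fronts at x = 0.62 (door handles at 0.59), so keep the wrist low or over the front of the worktop.
- tube (a joint): Tilt of the grey tube in rad: 0 = upright (a stop), 1.57 = level, 2.30 = end stop, mouth 42 deg below level, its lower edge about 50 mm above the worktop. It tips only towards the stand's +x. A foot weight swings it back upright when let go: up to about 3 N against a push 90 mm from the pivot. The box slides out only with the mouth well below level (2.2 rad or more), within about a second.
- tube_mouth (a point): Centre of the tube's open mouth, 125 mm from the pivot (270 mm high when upright). Rectangular tube: outside 33 mm in the tipping direction (rim 37 mm) by 56 mm along the pivot, inside 27 x 50 mm, inner floor 175 mm below the mouth; foot weight ends 78 mm beyond the pivot. Its flat back wall, facing away from the tipping direction, can be pushed above the cheeks.
- staple_box_center (a point): Centre of the staple box, a card box 42 x 68 x 19 mm (its x, y, z), 0.08 to 0.15 kg. It starts standing on end (y upright) on the tube's inner floor, its top about 107 mm below the mouth. Tipped out, it comes to lie flat (z up or down) on the worktop beside the stand, its centre 80 to 160 mm from the pivot in the tipping direction.
- tray_empty: The empty low tray, fixed, grey, 120 x 130 mm outside (its x, y), 16 mm high, walls and floor 4 mm thick. Origin: centre of its underside; the inner floor is 4 mm above it.
- tray_clips: The same tray holding three bulldog clips; leave it alone. It and the empty tray may stand either way round.
- bulldog_clip_1_center (a point): A bulldog clip, 34 x 32 x 14 mm, in the tray of clips.
- bulldog_clip_2_center (a point): A bulldog clip, 43 x 41 x 17 mm, in the tray of clips.
- bulldog_clip_3_center (a point): A bulldog clip, 26 x 25 x 11 mm, in the tray of clips.
- calculator: A loose calculator, 125 x 74 x 16 mm, lying at the back; leave it alone. Origin: centre of its underside.

How it is judged:
By the outcome, as a careful person would: the job done as asked, in the order asked, and still so for the second after the job is handed in, with the robot touching nothing.
It also fails if it takes over 72 s, if anything falls off the work surface, if the arm or the gripper's body presses on something with over 40 N, if the wrist force passes 120 N, or if a joint passes its speed limit or range.

## Working session

There is one attempt and no reset: what is moved stays moved. The work goes in short steps, Python scripts to look and compute and a shell command to move; the robot and the scene stay as the last step left them, time stands still between calls to the robot, and variables do not carry over. Pictures are saved under pics/ and viewed, on a budget of 10 in all, crops included, one or two more only if the job needs it, and the job is handed in when it is done.

```bash
ls; mkdir -p pics
cat > h.py <<'E'
import numpy as np, cv2
from scipy.spatial.transform import Rotation as Rn
from cell import robot
def R(rpy): return Rn.from_euler('xyz',rpy).as_matrix()
def shot(name):
    s=robot.observe(); p=robot.read_camera(name)
    if name=="wrist":
        T=np.eye(4);T[:3,:3]=R(s["tool_rot"]);T[:3,3]=s["tool_pos"]; C=T@p["T_tool_cam"]
    else: C=np.linalg.inv(p["view"])
    p["C"]=C; return p
def ray(p,xy):
    u=cv2.undistortPoints(np.array([[xy]],float),p["mtx"],np.array([p["k1"],0,0,0]))[0,0]
    d=p["C"][:3,:3]@np.array([u[0],u[1],1]); return p["C"][:3,3],d/np.linalg.norm(d)
def atz(p,xy,z):
    o,d=ray(p,xy); return o+d*(z-o[2])/d[2]
def tri(rs):
    A=sum(np.eye(3)-np.outer(d,d) for o,d in rs); b=sum((np.eye(3)-np.outer(d,d))@o for o,d in rs)
    return np.linalg.solve(A,b)
def proj(p,X):
    V=np.linalg.inv(p["C"]); X=np.atleast_2d(X)@V[:3,:3].T+V[:3,3]
    return cv2.projectPoints(X,np.zeros(3),np.zeros(3),p["mtx"],np.array([p["k1"],0,0,0]))[0][:,0]
def save(p,n): cv2.imwrite(f"pics/{n}.png",p["color"][:,:,::-1])
E
python3 - <<'E'
from h import *
np.set_printoptions(precision=3,suppress=True)
print(robot.pinch_z, robot.observe())
for n in("top","side"):
    p=shot(n); save(p,n+"0"); print(n,p["C"])
    for t in["tube_stand","tube_mouth","tube_pivot","tube","tray_empty","tray_clips","calculator","bulldog_clip_1_center","staple_box_center"]:
        try: print(t,[(np.round(r["xy"]),round(r["conf"],2),atz(p,r["xy"],0)[:2]) for r in robot.look_for(t,p)[:3]])
        except Exception as e: print(t,e)
E
```

```text
pics
0.1592 {'time': 0.0, 'qpos': array([-1.4  ,  0.343,  1.525, -0.   ,  1.275, -0.146]), 'qvel': array([-0.001,  0.002,  0.001, -0.002, -0.001, -0.002]), 'joint_efforts': array([ -0.001, -43.124, -24.422,   0.072,   0.056,  -0.   ]), 'tool_pos': array([ 0.164, -0.499,  0.404]), 'tool_rot': array([2.999, 1.569, 1.745]), 'contact_force': array([-0.643, -1.398, -0.468]), 'torque': array([ 0.031,  0.089, -0.035]), 'opening': 0.09183707009555286}
top [[ 0.004 -0.972  0.235  0.334]
 [-1.    -0.004 -0.001  0.055]
 [ 0.002 -0.235 -0.972  1.277]
 [ 0.     0.     0.     1.   ]]
tube_stand [(array([396., 268.]), 0.96, array([ 0.477, -0.271])), (array([248., 248.]), 0.25, array([0.536, 0.156]))]
tube_mouth [(array([404., 262.]), 0.91, array([ 0.495, -0.294]))]
tube_pivot [(array([390., 266.]), 0.77, array([ 0.484, -0.255]))]
tube [(array([403., 265.]), 0.56, array([ 0.488, -0.291]))]
tray_empty [(array([247., 249.]), 0.72, array([0.532, 0.159]))]
tray_clips [(array([172., 242.]), 0.7, array([0.552, 0.38 ]))]
calculator [(array([298., 181.]), 0.9, array([0.738, 0.01 ]))]
bulldog_clip_1_center [
[... 152 characters left out ...]
848 -0.53   0.923]
 [ 0.     0.     0.     1.   ]]
tube_stand [(array([385., 268.]), 0.65, array([ 0.554, -0.258]))]
tube_mouth [(array([392., 221.]), 0.85, array([ 0.794, -0.329])), (array([237., 272.]), 0.16, array([0.557, 0.163]))]
tube_pivot [(array([389., 269.]), 0.88, array([ 0.55 , -0.269]))]
tube [(array([392., 219.]), 0.59, array([ 0.803, -0.332]))]
tray_empty [(array([237., 270.]), 0.91, array([0.564, 0.163])), (array([388., 269.]), 0.32, array([ 0.547, -0.265]))]
tray_clips [(array([160., 277.]), 0.6, array([0.542, 0.376]))]
calculator [(array([286., 230.]), 0.6, array([0.759, 0.014]))]
bulldog_clip_1_center [(array([150., 269.]), 0.56, array([0.578, 0.411]))]
staple_box_center []
```

View pics/top0.png

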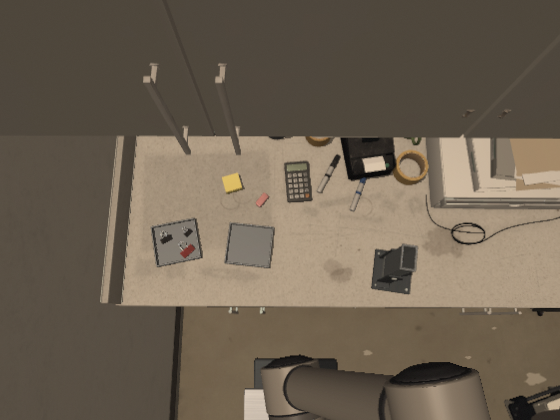

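View pics/side0.png

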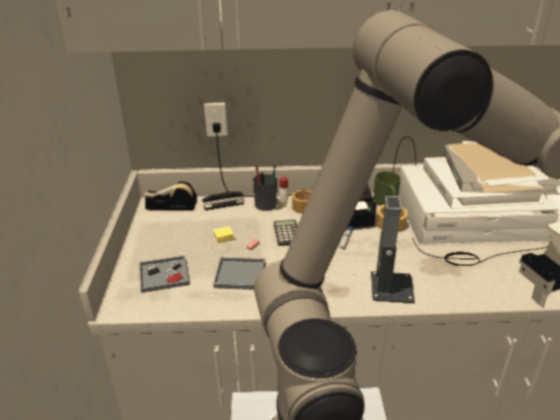

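Run:
```python
from h import *
np.set_printoptions(precision=3,suppress=True)
P=[shot("top"),shot("side")]
for t in["tube_mouth","tube_pivot","tray_empty","tray_clips"]:
    rs=[robot.look_for(t,p)[0]["xy"] for p in P]
    print(t,tri([ray(p,x) for p,x in zip(P,rs)]))
```

```text
tube_mouth [ 0.472 -0.233  0.212]
tube_pivot [ 0.477 -0.242  0.063]Traceback (most recent call last):
  File "<stdin>", line 5, in <module>
IndexError: list index out of range
```

The top view shows the stand at about (392,272) with the mouth at (403,258), the empty tray at (250,246) and the clips tray at (177,243). In the side view the tube mouth is at about (392,200). The detections agree only roughly, so I'll enlarge both views.

Run:
```python
import cv2,numpy as np
a=cv2.imread("pics/top0.png")[236:306,350:436]; b=cv2.imread("pics/side0.png")[186:311,352:432]
a=cv2.resize(a,None,fx=4.6,fy=4.6,interpolation=cv2.INTER_CUBIC); b=cv2.resize(b,None,fx=4.6,fy=4.6,interpolation=cv2.INTER_CUBIC)
m=np.zeros((580,780,3),np.uint8); m[:a.shape[0],:a.shape[1]]=a; m[:b.shape[0],400:400+b.shape[1]]=b
cv2.imwrite("pics/m1.png",np.clip(m*1.8,0,255).astype(np.uint8)); print(a.shape,b.shape)
```

```text
(322, 396, 3) (575, 368, 3)
```

View pics/m1.png

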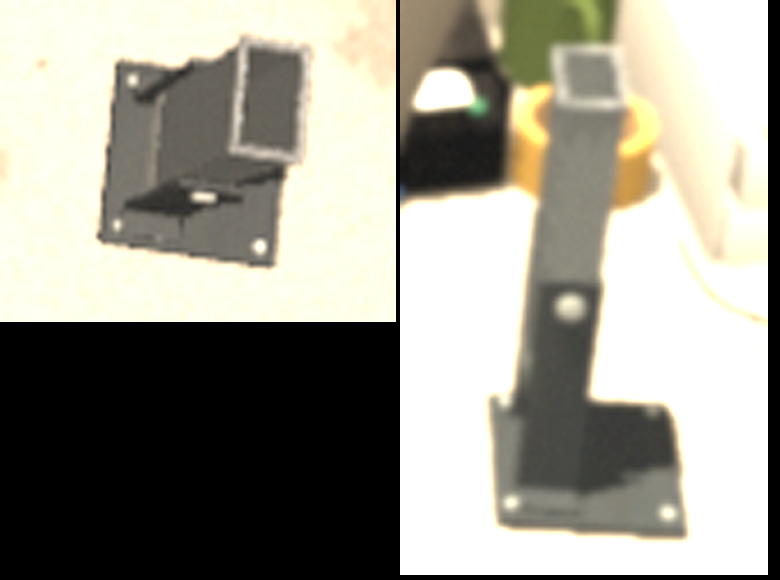

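The enlarged crops show the mouth rim and base-plate corners clearly. I'll fit the stand pose to them.

```bash
cat > fit.py <<'E'
from h import *
from scipy.optimize import least_squares
np.set_printoptions(precision=3,suppress=True)
P=[shot("top"),shot("side")]
T=lambda u,v:(u/4.6+350-.4,v/4.6+236-.4); S=lambda u,v:((u-400)/4.6+352-.4,v/4.6+186-.4)
b=lambda x,y,z=.01:(x,y,z)
obs=[(0,b(.03,-.058),T(118,60)),(0,b(.03,.058),T(101,240)),(0,b(-.08,.058),T(272,264)),
(0,(.0185,-.03,.27),T(243,38)),(0,(-.0185,-.03,.27),T(313,46)),(0,(-.0185,.03,.27),T(303,163)),(0,(.0185,.03,.27),T(232,154)),
(1,b(.03,-.058),S(492,398)),(1,b(.03,.058),S(500,521)),(1,b(-.08,.058),S(686,529)),(1,b(-.08,-.058),S(668,405)),
(1,(.0185,-.03,.27),S(552,45)),(1,(-.0185,-.03,.27),S(622,45)),(1,(-.0185,.03,.27),S(627,107)),(1,(.0185,.03,.27),S(555,107))]
def f(q):
    r=[]
    for i,X,uv in obs:
        c,s=np.cos(q[2]),np.sin(q[2]); w=np.array([q[0]+c*X[0]-s*X[1],q[1]+s*X[0]+c*X[1],X[2]])
        r.append(proj(P[i],w)[0]-uv)
    return np.ravel(r)
s=least_squares(f,[.477,-.245,1.57],loss='soft_l1'); print(s.x,np.degrees(s.x[2])); print(f(s.x).reshape(-1,2))
m=[((243+313+303+232)/4,(38+46+163+154)/4),((552+622+627+555)/4,(45+45+107+107)/4)]
print("mouth tri",tri([ray(P[0],T(*m[0])),ray(P[1],S(*m[1]))]))
E
python3 fit.py
python3 - <<'E'
from h import *
p=shot("top"); 
for xy in[(232,222),(274,227),(270,268),(226,263)]: print(atz(p,xy,.016))
for xy in[(250,246),(177,243)]: print(atz(p,xy,.01))
s=robot.observe();print(s["tool_pos"],R(s["tool_rot"]).round(2))
E
```

```text
[ 0.472 -0.233  1.426] 81.7266282316003
[[-0.31  -0.455]
 [-0.711  0.578]
 [ 0.852  1.152]
 [-0.874 -0.597]
 [-0.084  0.007]
 [ 0.042  0.43 ]
 [-0.749 -0.015]
 [-1.062 -1.941]
 [-1.07  -0.685]
 [ 1.433  0.425]
 [ 0.69  -0.993]
 [ 0.083 -0.027]
 [ 0.009  0.715]
 [ 1.131  0.079]
 [ 1.012 -0.727]]
mouth tri [ 0.472 -0.232  0.27 ]
[0.60840651 0.20367285 0.016     ]
[0.59404787 0.08106752 0.016     ]
[0.47494965 0.09139852 0.016     ]
[0.48865711 0.21707916 0.016     ]
[0.5389125  0.15011084 0.01      ]
[0.54676394 0.36186613 0.01      ]
[ 0.16357496 -0.49887302  0.40474366] [[ 0.    0.95  0.31]
 [-0.    0.31 -0.95]
 [-1.    0.    0.  ]]
```

Pivot is at (0.472, -0.233), tipping direction 81.7°, and the triangulated mouth height of 0.270 agrees with the text. Next I move to the right of the tube with the fingers shut and the jaw axis along the pivot.

```bash
cat >> h.py <<'E'
piv=np.array([.472,-.233,.145]); dd=np.array([np.cos(1.426),np.sin(1.426),0])
def rel(X,zang=None):
    s=robot.observe(); M=R(s["tool_rot"]); v=M.T@(np.array(X)-s["tool_pos"])*100
    out=np.round(v,1).tolist()
    if zang is not None:
        a=np.degrees(np.arctan2(M[1,2],M[0,2])); out.append(round(-((zang-a+90)%180-90),1))
    return out
E
python3 -m jog '[{"fingers":1,"y":5.8,"z":-1.7,"spin":-10.6},{"fingers":1,"y":11.6,"z":-3.5,"spin":-21.2},{"fingers":1,"y":17.4,"z":-5.2,"spin":-31.8},{"fingers":1,"y":23.2,"z":-6.9,"spin":-42.4},{"fingers":1,"y":29,"z":-8.6,"spin":-53}]'
python3 -c "
from h import *
s=robot.observe();print(s['tool_pos'],rel([.463,-.292,.41],-8.3))"
```

```text
[ 0.16357496 -0.49887302  0.40474366] [-0.5, 34.9, -10.3, np.float64(-63.5)]$[0]: bad value
```

```bash
python3 -m jog '[{"fingers":1,"x":0,"y":5.8,"z":-1.7,"spin":-10.6},{"fingers":1,"x":0,"y":11.6,"z":-3.5,"spin":-21.2},{"fingers":1,"x":0,"y":17.4,"z":-5.2,"spin":-31.8},{"fingers":1,"x":0,"y":23.2,"z":-6.9,"spin":-42.4},{"fingers":1,"x":0,"y":29,"z":-8.6,"spin":-53}]'
python3 -c "
from h import *
s=robot.observe();print(s['tool_pos'],rel([.463,-.292,.41],-8.3))"
```

```text
time: 2.17
tool_pos: [0.4138, -0.3255, 0.4049]
tool_rot: [-0.639, 1.57, -0.962]
contact_force: [1.5, -0.5, 0.0]
opening: 0.0463
[ 0.41377735 -0.3255025   0.40492946] [-0.5, 4.7, 3.6, np.float64(-10.2)]
```

```bash
python3 -m jog '[{"fingers":1,"x":-0.5,"y":4.7,"z":3.6,"spin":-10.2},{"fingers":1,"x":-0.5,"y":4.7,"z":3.6,"spin":-10.2}]'
python3 -c "
from h import *
s=robot.observe();print(s['tool_pos'],rel([.463,-.292,.41],-8.3))
M=R(s['tool_rot']);print(M.round(2))
for t in np.radians([0,15,30,45,60,75,90,105,120,127,130]):
    u=np.sin(t)*dd+np.array([0,0,np.cos(t)]); n=-np.cos(t)*dd+np.array([0,0,np.sin(t)])
    e=piv+.088*u+.0165*n; k=-.0095*np.clip((np.pi/2-t)/.25,-1,1)
    print(round(np.degrees(t)),rel(e+k*dd+[0,0,.178]))
p=shot('wrist');save(p,'w1')
"
```

```text
time: 2.42
tool_pos: [0.4642, -0.2914, 0.4098]
tool_rot: [0.119, 1.57, -0.025]
contact_force: [-0.7, -0.5, 0.1]
opening: 0.0265
[ 0.46421275 -0.29142064  0.40983632] [-0.0, -0.1, -0.1, np.float64(0.0)]
[[ 0.    0.14  0.99]
 [-0.    0.99 -0.14]
 [-1.    0.    0.  ]]
0 [-0.1, 3.3, -0.1]
15 [-0.2, 5.6, -0.1]
30 [0.2, 7.9, -0.1]
45 [1.3, 10.0, -0.1]
60 [2.9, 11.7, -0.1]
75 [4.8, 13.0, -0.1]
90 [7.0, 14.7, -0.1]
105 [9.4, 15.8, -0.1]
120 [11.7, 15.3, -0.1]
127 [12.7, 14.9, -0.1]
130 [13.1, 14.6, -0.1]
```

View pics/w1.png

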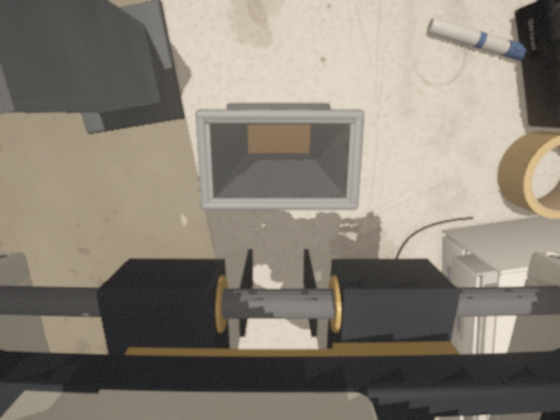

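The wrist view shows the tube mouth at (280,158), centred across the two fingers, with the box inside it at (280,138). Now I push along the arc.

```bash
python3 -m jog '[{"fingers":1,"x":0,"y":3.0,"z":-0.1,"spin":0},{"fingers":1,"x":-0.1,"y":5.6,"z":-0.1,"spin":0},{"fingers":1,"x":0.2,"y":7.9,"z":-0.1,"spin":0},{"fingers":1,"x":1.3,"y":10,"z":-0.1,"spin":0},{"fingers":1,"x":2.9,"y":11.7,"z":-0.1,"spin":0}]' && python3 -m jog '[{"fingers":1,"x":1.9,"y":1.3,"z":0,"spin":0},{"fingers":1,"x":4.1,"y":3,"z":0,"spin":0},{"fingers":1,"x":6.5,"y":4.1,"z":0,"spin":0},{"fingers":1,"x":8.8,"y":3.6,"z":0,"spin":0},{"fingers":1,"x":9.9,"y":3.2,"z":0,"spin":0}]'
python3 -c "
from h import *
s=robot.observe();print(s['tool_pos'],s['contact_force'],s['opening'])
for t in np.radians([127,129,130.5]):
    u=np.sin(t)*dd+np.array([0,0,np.cos(t)]); n=-np.cos(t)*dd+np.array([0,0,np.sin(t)])
    e=piv+.088*u+.0165*n; k=-.0095*np.clip((np.pi/2-t)/.25,-1,1)
    print(round(np.degrees(t)),rel(e+k*dd+[0,0,.178]))
p=shot('side');save(p,'s2');q=shot('top');save(q,'t2')
b=np.hstack([p['color'][170:320,260:440],q['color'][210:310,300:440].repeat(1,0) if 0 else cv2.resize(q['color'][210:310,300:440],(210,150))])
cv2.imwrite('pics/m2.png',cv2.resize(np.clip(b*1.5,0,255).astype(np.uint8),None,fx=2,fy=2)[:,:,::-1])
"
```

```text
time: 3.1
tool_pos: [0.4775, -0.1789, 0.3815]
tool_rot: [-0.615, 1.568, -0.77]
contact_force: [0.3, -1.0, 3.8]
opening: 0.0002
time: 3.72
tool_pos: [0.4824, -0.1476, 0.2812]
tool_rot: [-2.935, 1.57, -3.089]
contact_force: [0.3, 1.1, 2.5]
opening: 0.0006
[ 0.48239518 -0.14762153  0.28117709] [0.25799994 1.10561315 2.53384875] 0.0006130704608597829
127 [-0.2, 0.4, 0.2]
129 [0.1, 0.2, 0.2]
130 [0.3, 0.1, 0.2]
```

View pics/m2.png

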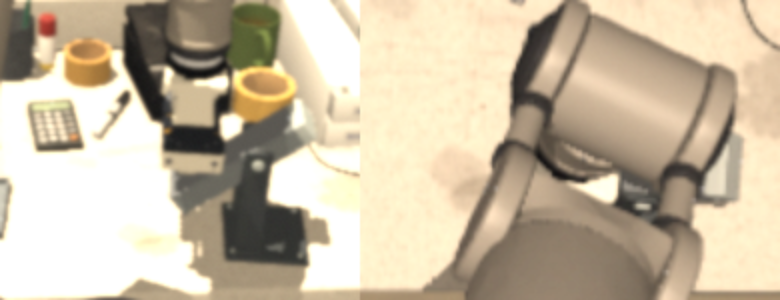

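The tube is tipped, its lower part pointing up right of the gripper, and the box isn't visible yet. I press slightly further and hold.

```bash
python3 -m jog '[{"fingers":1,"x":0.3,"y":0.1,"z":0.1,"spin":0},{"fingers":1,"x":0.5,"y":0.1,"z":0.1,"spin":0},{"fingers":1,"x":0.5,"y":0.1,"z":0.1,"spin":0},{"fingers":1,"x":0.5,"y":0.1,"z":0.1,"spin":0},{"fingers":1,"x":0.5,"y":0.1,"z":0.1,"spin":0}]' &&  python3 -m jog '[{"fingers":1,"x":0,"y":0,"z":0,"spin":0},{"fingers":1,"x":0,"y":0,"z":0,"spin":0},{"fingers":1,"x":0,"y":0,"z":0,"spin":0}]'
python3 -c "
from h import *
p=shot('side')
print(robot.look_for('staple_box_center',p))
p=shot('wrist')
print(robot.look_for('staple_box_center',p)); save(p,'w3')
"
```

```text
time: 4.45
tool_pos: [0.4843, -0.1457, 0.2769]
tool_rot: [-0.38, 1.57, -0.531]
contact_force: [-0.3, 0.4, 1.9]
opening: 0.0006
time: 4.82
tool_pos: [0.4842, -0.1457, 0.2767]
tool_rot: [-0.37, 1.571, -0.521]
contact_force: [0.5, 0.2, 2.8]
opening: 0.0003
[{'xy': [332.3, 282.4], 'conf': 0.82}]
[{'xy': [281.8, 166.2], 'conf': 0.55}]
```

```bash
python3 -c "
from h import *
p=shot('side'); print(atz(p,(332.3,282.4),.01)); a=p['color'][220:320,280:420]
w=shot('wrist'); print(atz(w,(281.8,166.2),.01))
b=np.hstack([cv2.resize(a,(588,420)),w['color'][:,100:400][::1]])[:, :800]
cv2.imwrite('pics/m3.png',np.clip(b*1.4,0,255).astype(np.uint8)[:,:,::-1])
"
```

```text
[ 0.48661066 -0.09817771  0.01      ]
[ 0.49453921 -0.10830979  0.01      ]
```

View pics/m3.png

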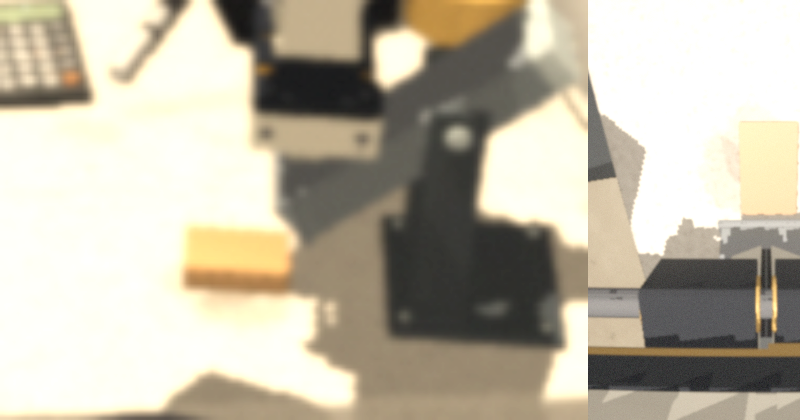

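The box is out at about (0.49, -0.10) and lying flat. I guide the tube back upright by reversing the arc.

```bash
python3 -m jog '[{"fingers":1,"x":-4.1,"y":1.1,"z":0,"spin":0},{"fingers":1,"x":-6.5,"y":0,"z":0,"spin":0},{"fingers":1,"x":-8.7,"y":-1.7,"z":0,"spin":0},{"fingers":1,"x":-10.6,"y":-3,"z":0,"spin":0},{"fingers":1,"x":-12.2,"y":-4.7,"z":0,"spin":0}]' &&  python3 -m jog '[{"fingers":1,"x":-1.1,"y":-2.1,"z":0,"spin":0},{"fingers":1,"x":-1.5,"y":-4.4,"z":0,"spin":0},{"fingers":1,"x":-1.4,"y":-6.7,"z":0,"spin":0},{"fingers":1,"x":-1.4,"y":-8.2,"z":0,"spin":0},{"fingers":1,"x":-6,"y":-9,"z":0,"spin":0}]' && python3 -m jog '[{"fingers":1,"x":-4.5,"y":0,"z":0,"spin":0},{"fingers":0.3,"x":-5,"y":5,"z":0,"spin":0},{"fingers":0,"x":-5,"y":11,"z":0,"spin":0},{"fingers":0,"x":-5,"y":16,"z":0,"spin":0},{"fingers":0,"x":-3,"y":16.5,"z":0,"spin":0}]'
python3 - <<'E'
from h import *
np.set_printoptions(precision=3,suppress=True)
s=robot.observe(); print(s["tool_pos"],s["opening"])
w=shot("wrist"); save(w,"w4"); 
print([(r['xy'],r['conf'],atz(w,r['xy'],.019)) for r in robot.look_for('staple_box_center',w)])
sd=shot("side"); b=robot.look_for('staple_box_center',sd); print([(r['xy'],r['conf'],atz(sd,r['xy'],.01)) for r in b])
m=robot.look_for("tube_mouth",sd); print(m, proj(sd,[.472,-.233,.27]))
E
```

```text
time: 5.75
tool_pos: [0.4768, -0.1926, 0.3993]
tool_rot: [-2.05, 1.57, -2.201]
contact_force: [-0.9, -1.9, -0.3]
opening: 0.0004
time: 6.38
tool_pos: [0.4631, -0.2817, 0.4555]
tool_rot: [2.62, 1.561, 2.468]
contact_force: [1.1, -0.3, 0.6]
opening: 0.0004
time: 7.0
tool_pos: [0.4886, -0.115, 0.4897]
tool_rot: [0.009, 1.568, -0.138]
contact_force: [-0.7, -1.1, -0.8]
opening: 0.0358
[ 0.489 -0.115  0.49 ] 0.035782577116899625
[([279.1, 167.5], 0.79, array([ 0.494, -0.11 ,  0.019]))]
[([331.1, 279.4], 0.58, array([ 0.499, -0.096,  0.01 ]))]
[{'xy': [391.9, 225.5], 'conf': 0.67}] [[393.433 202.052]]
```

View pics/w4.png

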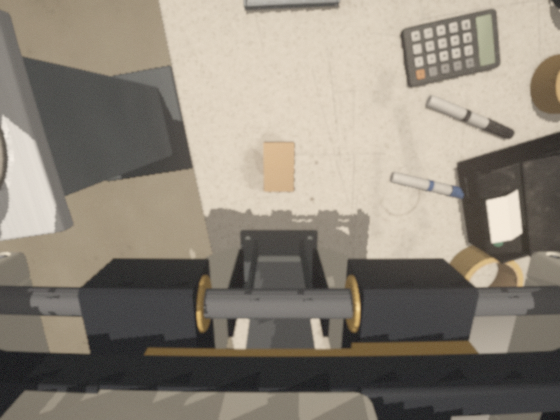

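The wrist view shows the box at (279,167), its corners spanning (264–294, 142–192) and its long side along tool y. I descend part way over it and measure again.

```bash
python3 -c "
from h import *
print(rel([.494,-.109,.32],-8.3))"
```

```text
[16.9, 1.0, 0.4, np.float64(-0.4)]
```

```bash
python3 -m jog '[{"fingers":0,"x":5,"y":0.7,"z":0.4,"spin":0},{"fingers":0,"x":11,"y":0.7,"z":0.4,"spin":0},{"fingers":0,"x":16,"y":0.7,"z":0.4,"spin":0},{"fingers":0,"x":16.5,"y":0.7,"z":0.4,"spin":0},{"fingers":0,"x":16.5,"y":0.7,"z":0.4,"spin":0}]'
python3 - <<'E'
from h import *
np.set_printoptions(precision=3,suppress=True)
w=shot("wrist"); save(w,"w5")
hsv=cv2.cvtColor(w["color"],cv2.COLOR_RGB2HSV)
m=((hsv[...,0]>8)&(hsv[...,0]<24)&(hsv[...,1]>85)&(hsv[...,2]>90)).astype(np.uint8); m[240:]=0
n,l,st,c=cv2.connectedComponentsWithStats(m); i=1+np.argmax(st[1:,4]); print(st[i],c[i])
rc=cv2.minAreaRect(np.argwhere(l==i)[:,::-1].astype(np.float32)); bx=cv2.boxPoints(rc); print(rc)
r=[q['xy'] for q in robot.look_for('staple_box_center',w)[:1]]; print(r)
for z in(.019,): 
    q=np.array([atz(w,x,z) for x in bx]); print(q, q.mean(0),[np.linalg.norm(q[i]-q[i-1]) for i in range(4)])
    a=q[1]-q[0]; b=q[2]-q[1]; print(np.degrees(np.arctan2(a[1],a[0])),np.degrees(np.arctan2(b[1],b[0])))
sd=shot("side"); r2=robot.look_for('staple_box_center',sd)
if r and r2: print("tri",tri([ray(w,r[0]),ray(sd,r2[0]['xy'])]))
tp=shot("side"); save(tp,"s5")
E
```

```text
time: 7.88
tool_pos: [0.4941, -0.1125, 0.3253]
tool_rot: [-0.264, 1.569, -0.416]
contact_force: [0.5, -1.1, 0.7]
opening: 0.0921
[252 218  44  16 476] [273.861 227.761]
((273.5, 225.5), (42.99999237060547, 14.999998092651367), -0.0)
[[270.2, 331.8]]
[[ 0.468 -0.138  0.019]
 [ 0.471 -0.124  0.019]
 [ 0.51  -0.13   0.019]
 [ 0.508 -0.144  0.019]] [ 0.489 -0.134  0.019] [np.float64(0.03962812091228949), np.float64(0.014498605508741779), np.float64(0.03908856469055073), np.float64(0.014496860257696911)]
80.08454013070546 -8.659342646029936
tri [ 0.462 -0.137  0.078]
```

View pics/w5.png

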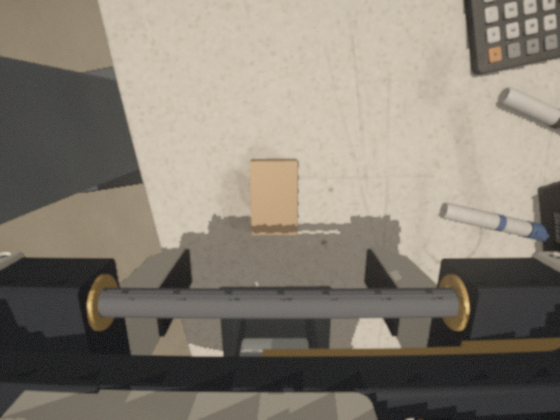

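The box's top face spans (251,160) to (298,235) in this view. The colour mask merged with the shadow and that network hit was wrong. I'll triangulate with my own corner readings from w4 and w5.

Run:
```python
from h import *
np.set_printoptions(precision=3,suppress=True)
w=shot("wrist")
def at(pos,rot):
    T=np.eye(4);T[:3,:3]=R(rot);T[:3,3]=pos; q=dict(w);q["C"]=T@w["T_tool_cam"];return q
a=at([.4886,-.115,.4897],[.009,1.568,-.138]); b=at([.4941,-.1125,.3253],[-.264,1.569,-.416])
A=[(264.5,142),(294,142),(294,191.5),(264,191.5)];B=[(251,160),(297,160),(298,233),(252,233)]
print([tri([ray(a,x),ray(b,y)]) for x,y in zip(A,B)])
c=tri([ray(a,np.mean(A,0)),ray(b,np.mean(B,0))]);print(c)
q=np.array([atz(b,x,.019) for x in B]);print(q,q.mean(0)); e=q[3]-q[0];print(np.degrees(np.arctan2(e[1],e[0])))
m=q.mean(0); print(rel([m[0],m[1],.1592+.010]))
```

```text
[array([ 0.479, -0.072,  0.018]), array([ 0.519, -0.079,  0.009]), array([ 0.51 , -0.149,  0.008]), array([ 0.467, -0.142,  0.008])]
[ 0.494 -0.111  0.004]
[[ 0.479 -0.072  0.019]
 [ 0.518 -0.078  0.019]
 [ 0.51  -0.145  0.019]
 [ 0.468 -0.138  0.019]] [ 0.494 -0.108  0.019]
-99.14919364564285
[15.6, 0.4, -0.1]
```

The box is flat, centred at (0.494, -0.108), with a top height of about 1–2 cm. The fingertips stand 19 mm past the grasp point, so I go down to TCP z ≈ 0.182.

```bash
python3 -m jog '[{"fingers":0,"x":5,"y":0.4,"z":0,"spin":0},{"fingers":0,"x":10,"y":0.4,"z":0,"spin":0},{"fingers":0,"x":13,"y":0.4,"z":0,"spin":0},{"fingers":0,"x":14.3,"y":0.4,"z":0,"spin":0},{"fingers":0,"x":14.3,"y":0.4,"z":0,"spin":0}]' && python3 -m jog '[{"fingers":0.7,"x":0,"y":0,"z":0,"spin":0},{"fingers":0.8,"x":0,"y":0,"z":0,"spin":0},{"fingers":0.8,"x":0,"y":0,"z":0,"spin":0},{"fingers":0.8,"x":0,"y":0,"z":0,"spin":0},{"fingers":0.8,"x":0,"y":0,"z":0,"spin":0}]' 15
```

```text
time: 8.8
tool_pos: [0.4942, -0.1078, 0.1808]
tool_rot: [-2.96, 1.571, -3.111]
contact_force: [0.2, -0.8, -0.0]
opening: 0.0915
time: 9.43
tool_pos: [0.494, -0.1077, 0.1808]
tool_rot: [-0.643, 1.571, -0.794]
contact_force: [0.5, -0.3, -0.2]
opening: 0.0464
```

```bash
python3 -m jog '[{"fingers":0.8,"x":0,"y":0,"z":0,"spin":0},{"fingers":0.8,"x":0,"y":0,"z":0,"spin":0},{"fingers":0.8,"x":-1,"y":0,"z":0,"spin":0},{"fingers":0.8,"x":-5,"y":0,"z":0,"spin":0},{"fingers":0.8,"x":-11,"y":0,"z":0,"spin":0}]' 20 && python3 -m jog '[{"fingers":0.8,"x":-2,"y":5,"z":0,"spin":0},{"fingers":0.8,"x":-2,"y":10,"z":0,"spin":0},{"fingers":0.8,"x":-2,"y":14,"z":0,"spin":0},{"fingers":0.8,"x":-2,"y":17,"z":0,"spin":0},{"fingers":0.8,"x":-2,"y":17,"z":0,"spin":0}]'
python3 - <<'E'
from h import *
np.set_printoptions(precision=3,suppress=True)
w=shot("wrist"); save(w,"w6"); print([(r['xy'],r['conf'],atz(w,r['xy'],.004)) for r in robot.look_for('tray_empty',w)])
print(rel([.5415,.148,.186],-6.3))
for z in (.016,): print(proj(w,np.array([(.608,.204,z),(.594,.081,z),(.475,.091,z),(.489,.217,z)])))
E
```

```text
time: 10.05
tool_pos: [0.4935, -0.1076, 0.2911]
tool_rot: [2.946, 1.567, 2.795]
contact_force: [1.3, -1.1, -0.6]
opening: 0.0414
time: 10.68
tool_pos: [0.5194, 0.0621, 0.3111]
tool_rot: [0.433, 1.57, 0.285]
contact_force: [0.5, -0.7, -2.1]
opening: 0.0417
[([286.9, 83.5], 0.8, array([0.543, 0.16 , 0.004]))]
[12.5, 9.0, 0.9, np.float64(-2.3)]
[[364.442   9.177]
 [360.046 171.933]
 [218.842 180.663]
 [205.468  15.534]]
```

View pics/w6.png

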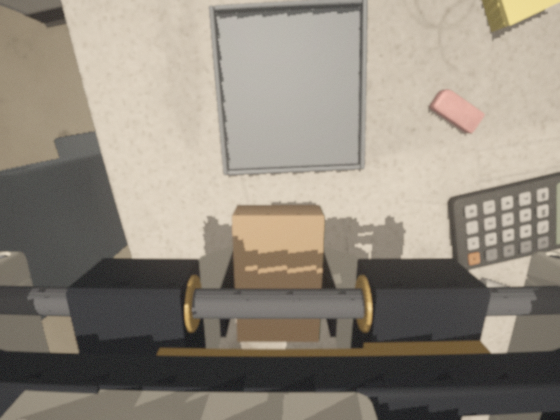

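The box is held level in the gripper. The empty tray shows its corners at about (212,8), (366,2), (363,168), (226,174), so I work out its centre from those.

Run:
```python
from h import *
np.set_printoptions(precision=3,suppress=True)
w=shot("wrist")
q=np.array([atz(w,x,.016) for x in[(212,8),(366,2),(363,168),(226,174)]]);print(q,q.mean(0),[np.linalg.norm(q[i]-q[i-1]) for i in range(4)])
m=q.mean(0); e=q[0]-q[3]+q[1]-q[2]; t=np.degrees(np.arctan2(e[1],e[0])); print(t, rel([m[0],m[1],.186],t-90))
```

```text
[[0.495 0.219 0.016]
 [0.61  0.206 0.016]
 [0.597 0.082 0.016]
 [0.482 0.094 0.016]] [0.546 0.15  0.016] [np.float64(0.12617004373848845), np.float64(0.11532067701169181), np.float64(0.1253389887000714), np.float64(0.11515888644558715)]
84.02002754285934 [12.5, 9.4, 1.2, np.float64(-2.7)]
```

```bash
python3 -m jog '[{"fingers":0.8,"x":0,"y":5,"z":0.6,"spin":-2.5},{"fingers":0.8,"x":4,"y":9.2,"z":1.1,"spin":-2.5},{"fingers":0.8,"x":8,"y":9.2,"z":1.1,"spin":-2.5},{"fingers":0.8,"x":10.5,"y":9.2,"z":1.1,"spin":-2.5},{"fingers":0.8,"x":11.4,"y":9.2,"z":1.1,"spin":-2.5}]' && python3 -m jog '[{"fingers":0.8,"x":0.5,"y":0,"z":0,"spin":0},{"fingers":0.8,"x":0.9,"y":0,"z":0,"spin":0},{"fingers":0.8,"x":1.1,"y":0,"z":0,"spin":0},{"fingers":0.8,"x":1.1,"y":0,"z":0,"spin":0}]'
```

```text
time: 11.45
tool_pos: [0.544, 0.1485, 0.1952]
tool_rot: [-2.82, 1.568, -2.929]
contact_force: [0.2, -0.8, -1.4]
opening: 0.0421
time: 11.95
tool_pos: [0.5444, 0.1496, 0.1861]
tool_rot: [0.094, 1.57, -0.013]
contact_force: [-0.3, -0.6, -1.6]
opening: 0.0418
```

```bash
python3 -m jog '[{"fingers":0.8,"x":0.1,"y":0,"z":0,"spin":0},{"fingers":0.8,"x":0.2,"y":0,"z":0,"spin":0},{"fingers":0.8,"x":0.2,"y":0,"z":0,"spin":0}]'
```

```text
time: 12.32
tool_pos: [0.5444, 0.1497, 0.1847]
tool_rot: [0.11, 1.57, 0.003]
contact_force: [-1.9, -0.5, 5.9]
opening: 0.042
```

Contact with the tray floor at 6 N. I open gently to about 60 mm and lift.

```bash
python3 -m jog '[{"fingers":0.5,"x":0,"y":0,"z":0,"spin":0},{"fingers":0.4,"x":0,"y":0,"z":0,"spin":0},{"fingers":0.35,"x":0,"y":0,"z":0,"spin":0},{"fingers":0.35,"x":0,"y":0,"z":0,"spin":0},{"fingers":0.35,"x":-0.5,"y":0,"z":0,"spin":0}]' && python3 -m jog '[{"fingers":0.35,"x":-3,"y":0,"z":0,"spin":0},{"fingers":0.35,"x":-8,"y":0,"z":0,"spin":0},{"fingers":0.35,"x":-14,"y":0,"z":0,"spin":0},{"fingers":0.35,"x":-18,"y":-5,"z":0,"spin":0},{"fingers":0.35,"x":-18,"y":-8,"z":0,"spin":0}]'
python3 - <<'E'
from h import *
w=shot("wrist"); s=shot("side"); 
b=np.hstack([cv2.resize(w['color'],(448,336)),cv2.resize(s['color'][180:320,110:432][:, :],(773,336))])
b=np.hstack([w['color'][:, 100:420],cv2.resize(s['color'][180:310,120:430],(480,201)).repeat(1,0) if 0 else cv2.copyMakeBorder(cv2.resize(s['color'][180:310,120:430],(480,202)),0,218,0,0,cv2.BORDER_CONSTANT)])
cv2.imwrite('pics/m7.png',np.clip(b*1.2,0,255).astype(np.uint8)[:,:,::-1])
E
```

```text
time: 12.95
tool_pos: [0.5441, 0.1496, 0.1885]
tool_rot: [-2.805, 1.57, -2.912]
contact_force: [-0.6, 0.3, -0.4]
opening: 0.0594
time: 13.58
tool_pos: [0.5359, 0.069, 0.3728]
tool_rot: [0.037, 1.563, -0.07]
contact_force: [-0.1, -0.6, -0.4]
opening: 0.0594
```

View pics/m7.png

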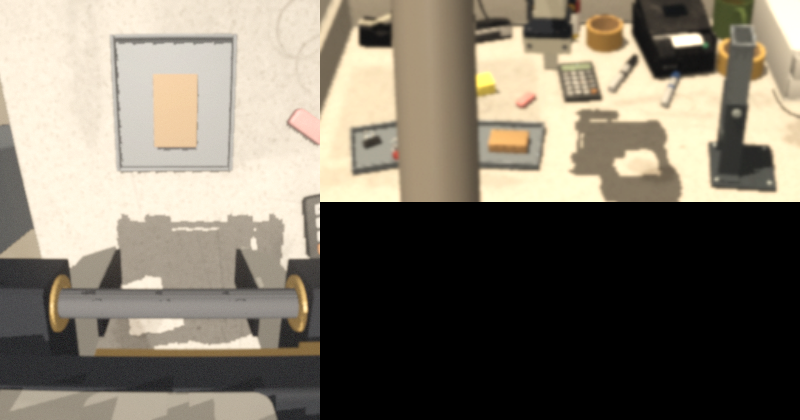

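The box lies flat in the middle of the empty tray, at (175,112) in the wrist view. The tube is upright (top right of the side view), and the gripper is clear.

```bash
python3 -c "
from cell import robot
print(robot.hand_in())"
```

```text
the job is handed in; nothing more can be done
None
```

The staple box now lies flat in the middle of the empty tray, and I've handed the job in after about 14 s of robot time. I pushed the tube over to the left until the box slid out, then guided it back upright. I gripped the box at 15–20 N and set it down with about 6 N on the tray floor.

**Last pictures:** the tube is upright, the gripper is clear, and the calculator and pens look undisturbed. The arm hid part of the clips tray, so I couldn't fully see the clips. The gripper never went near that tray.

**Measurements that disagreed:**
- **Network detections:** the tube and pivot heights from the networks were off, and one box detection was wrong. I used hand-read corners instead.
- **Box height:** my two-view triangulation gave about 4–18 mm for its top, against a nominal 19 mm.
- **Tray size:** it measured about 4% too small. Neither this nor the box height affected the grasp or the placing.

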